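# Show the requested microscope objective to the inspection camera

### The job

Take the microscope objective whose ring has the colour of the chip lying in the black frame of the request strip out of the rack, and hold it up in the air to the tilted inspection camera: nose towards the lens, in line with the camera's line of sight, with the nose face about 60 mm from the lens glass. Finish while holding it there, motionless in the gripper. Do not touch the camera, and leave the other two objectives in the rack and the dish, bottle, slide box and jar where they stand.

Things in the scene. Friction and masses are not known exactly. Their poses are not given: they have to be found in the camera images.
- obj_yellow_center (a point): microscope objective with a yellow ring, 64 mm long, loose, upright nose down in a rack hole, 0.1 to 0.2 kg. Point: its centre, 32 mm above the nose face; z along its axis from nose to thread. From below: steel nose 22 mm wide, 20 mm long (in the hole, its shoulder on the rack top), barrel 30 mm wide, 38 mm long (upper 14 mm coloured), dark thread 20 mm wide, 6 mm long
- obj_red_center (a point): microscope objective with a red ring, 64 mm long, loose, upright nose down in a rack hole, 0.1 to 0.2 kg. Point: its centre, 32 mm above the nose face; z along its axis from nose to thread. From below: steel nose 22 mm wide, 20 mm long (in the hole, its shoulder on the rack top), barrel 30 mm wide, 38 mm long (upper 14 mm coloured), dark thread 20 mm wide, 6 mm long
- obj_blue_center (a point): microscope objective with a blue ring, 64 mm long, loose, upright nose down in a rack hole, 0.1 to 0.2 kg. Point: its centre, 32 mm above the nose face; z along its axis from nose to thread. From below: steel nose 22 mm wide, 20 mm long (in the hole, its shoulder on the rack top), barrel 30 mm wide, 38 mm long (upper 14 mm coloured), dark thread 20 mm wide, 6 mm long
- rack: grey block with three holes, 70 (x) x 225 (y) x 35 mm tall, fixed; origin at the centre of its underside; the holes stand in a row along its y at -75, 0 and 75 mm, so there is free room for fingers on its two long (x) sides
- chip_yellow: flat yellow disc, 24 mm across and 4 mm thick, fixed on the request strip; origin at the centre of its underside
- chip_red: flat red disc, 24 mm across and 4 mm thick, fixed on the request strip; origin at the centre of its underside
- chip_blue: flat blue disc, 24 mm across and 4 mm thick, fixed on the request strip; origin at the centre of its underside
- wanted (a point): centre of the black square frame (44 mm outside, 28 mm inside) at one end of the white request strip (50 x 160 mm, fixed); the chip lying in this frame has the colour of the wanted objective, the other two chips lie unframed on the strip, 62 and 107 mm from here
- cam_base: inspection camera: dark base plate 130 x 120 x 12 mm with a fork (uprights to 87 mm high, 80 mm wide outside) that carries the tilting white camera head; fixed; origin at the centre of its underside; its -x side is towards the robot
- cam_lens (a point): centre of the camera lens's front glass (green glass in a white ring, on a black tube 40 mm wide); z points out of the lens along the camera's line of sight, upwards and leaning towards the camera's -x side, that is roughly towards the robot; 45 mm from the head's hinge, which lies 70 mm above the table
- cam_head (a joint): tilt of the camera's line of sight from vertical, in rad: 0 looks straight up, growing as it leans towards the camera's -x side; stiff, it stays where it is set
- dish: closed clear culture dish, 60 mm across, 15 mm tall, loose; origin at the centre of its underside
- bottle: small brown dropper bottle with a blue cap, 36 mm across, 75 mm tall, loose; origin at the centre of its underside
- slide_box: blue box with a white top, 36 x 86 x 32 mm, loose; origin at the centre of its underside
- jar: white jar with a green cap, 48 mm across, 50 mm tall, loose; origin at the centre of its underside
There are look-alikes about, which are no part of the job. Leave any orange look-alike of the part that bears wanted alone.

How it is judged:
On the way:
1. the requested objective is held by the fingers, lifted clear of the rack (((horizontal distance between chip_yellow and wanted below 0.015 m and contact force between the fingers and obj_yellow above 1 N and height (world z) of obj_yellow_center above 0.085 m and contact force between obj_yellow and rack below 0.1 N) or (horizontal distance between chip_red and wanted below 0.015 m and contact force between the fingers and obj_red above 1 N and height (world z) of obj_red_center above 0.085 m and contact force between obj_red and rack below 0.1 N) or (horizontal distance between chip_blue and wanted below 0.015 m and contact force between the fingers and obj_blue above 1 N and height (world z) of obj_blue_center above 0.085 m and contact force between obj_blue and rack below 0.1 N))), for 0.2 s.
At the end, for the whole second after the job is handed in: The requested objective is held by the fingers, still, touching neither rack nor camera, over 120 mm above the table; its centre within 15 mm each way of the line of sight and 72 to 112 mm out from the lens glass (nose about 60 mm away), its axis within 0.2 rad, nose to the lens (((horizontal distance between chip_yellow and wanted below 0.015 m and contact force between the fingers and obj_yellow above 1 N and x of obj_yellow_center in the frame of cam_lens between -0.015 and 0.015 m and y of obj_yellow_center in the frame of cam_lens between -0.015 and 0.015 m and z of obj_yellow_center in the frame of cam_lens between 0.072 and 0.112 m and angle between the z axis of obj_yellow_center and the z axis of cam_lens, either way round below 0.2 rad and angle between obj_yellow_center's own z axis and vertical below 1.2 rad and height (world z) of obj_yellow_center above 0.12 m and contact force between obj_yellow and cam_base below 0.1 N and contact force between obj_yellow and rack below 0.1 N and linear speed of obj_yellow below 0.02 m/s and angular speed of obj_yellow below 0.15 rad/s) or (horizontal distance between chip_red and wanted below 0.015 m and contact force between the fingers and obj_red above 1 N and x of obj_red_center in the frame of cam_lens between -0.015 and 0.015 m and y of obj_red_center in the frame of cam_lens between -0.015 and 0.015 m and z of obj_red_center in the frame of cam_lens between 0.072 and 0.112 m and angle between the z axis of obj_red_center and the z axis of cam_lens, either way round below 0.2 rad and angle between obj_red_center's own z axis and vertical below 1.2 rad and height (world z) of obj_red_center above 0.12 m and contact force between obj_red and cam_base below 0.1 N and contact force between obj_red and rack below 0.1 N and linear speed of obj_red below 0.02 m/s and angular speed of obj_red below 0.15 rad/s) or (horizontal distance between chip_blue and wanted below 0.015 m and contact force between the fingers and obj_blue above 1 N and x of obj_blue_center in the frame of cam_lens between -0.015 and 0.015 m and y of obj_blue_center in the frame of cam_lens between -0.015 and 0.015 m and z of obj_blue_center in the frame of cam_lens between 0.072 and 0.112 m and angle between the z axis of obj_blue_center and the z axis of cam_lens, either way round below 0.2 rad and angle between obj_blue_center's own z axis and vertical below 1.2 rad and height (world z) of obj_blue_center above 0.12 m and contact force between obj_blue and cam_base below 0.1 N and contact force between obj_blue and rack below 0.1 N and linear speed of obj_blue below 0.02 m/s and angular speed of obj_blue below 0.15 rad/s))); the arm keeps its last pose, push and grip.
It fails at once if an objective that was not requested is moved by more than 12 mm or tipped over ((not (horizontal distance between chip_yellow and wanted below 0.015 m) and (distance of obj_yellow_center from where it was at the start of the episode above 0.012 m or angle between obj_yellow_center's own z axis and vertical above 0.5 rad)) or (not (horizontal distance between chip_red and wanted below 0.015 m) and (distance of obj_red_center from where it was at the start of the episode above 0.012 m or angle between obj_red_center's own z axis and vertical above 0.5 rad)) or (not (horizontal distance between chip_blue and wanted below 0.015 m) and (distance of obj_blue_center from where it was at the start of the episode above 0.012 m or angle between obj_blue_center's own z axis and vertical above 0.5 rad))).
It fails at once if the inspection camera is touched (contact force between cam_base and anything else above 0.5 N).
It fails at once if dish, bottle, slide box or jar is moved by more than 20 mm (distance of any of dish, bottle, slide_box, jar from where it was at the start of the episode above 0.02 m).
It also fails if it takes over 35 s, if anything falls off the work surface, if the arm or the gripper's body presses on something with over 40 N, if the wrist force passes 120 N, or if a joint passes its speed limit or range.

### The arm

A 7-joint arm with a two-finger parallel gripper is mounted at the origin on the work surface. World frame = base frame: x ahead of the robot, y to its left, z up, the work surface at z = 0. Lengths are in m, angles in rad, forces in N, time in s.
With the tool pointing down it reaches from about 0.425 to 0.825 m from the base axis. Payload 3.6 kg.
Tool frame: the origin (TCP) lies at the very end of the fingers, on their centre line; the grasp point (between the pads) lies 19 mm behind it (robot.tcp_to_grasp is the distance from the TCP to the grasp point, in m); z points along the fingers, y is the direction in which the jaws open and shut (so a half turn about z gives the same grasp; the last joint's range is limited). The gripper opens to 85 mm and grips with 20 to 120 N. Pads are 22 mm wide; open, the fingers measure 114 mm over their backs; the gripper's body (76 mm by 85 mm) begins 54 mm behind the grasp point. The pads swing forward as they close: fully open they stand 13 mm farther back than shut.
Start: joints at [1.224, 0.615, -0.013, 1.423, 0.008, 1.103, -0.04], TCP at [0.204, -0.617, 0.231] pointing down, gripper open.
Joint ranges: [-3.12, 3.12], [-0.3, 2.06], [-1.34, 1.32], [0.26, 2.42], [-1.36, 4.5], [0.01, 1.98], [-2.84, 2.84]. Speed limits (rad/s): [2.79, 2.79, 3.14, 3.14, 3.14, 3.14, 3.14].

### API

Orientations are given as a rotation vector (axis times angle).
In Python, from rig import robot gives the robot as it stands.
- The arm moves only by the tool apply_moves, never from a script. Its argument "moves" is a list of rows, each a list of 5 numbers: the shift along the tool's x, y, z in units of 50 mm (1.0 is 50 mm), then the turn about the tool's z in units of 5 degrees (1.0 is 5 degrees), then the finger opening in mm, from 0 to 85.4. In form: [[tx, ty, tz, turn, hand], ...]. A call has exactly 8 rows; each row shifts and turns the commanded pose from where the row before left it, along the tool's axes as they then stand; what a row does not reach is not made up. A row lasts 1/8 s, in which the tool goes at most 62.5 mm and 10.7 degrees, less where a joint would pass 70% of its speed; a pose out of reach is approached as far as the arm can. A call is refused whole if a number of a shift passes 1 or a number of a turn 1, either way. A call with a gripper value outside its range is refused whole. The fingers move at their own pace and stop on an object; the grip force is fixed at half the most. Time passes only in rows, so rows that do not move let the fingers close, or fill a call up. It gives the time, the measured TCP pose, the force and the opening at its end, in the units of the state.
- robot.get_state(): the state, without advancing time (a new reading comes with each control period).
- robot.read_camera(name): name is "side" or "top"; returns a dict with "img" (480x640x3 uint8, red, green, blue), "camera_matrix" (3x3 intrinsics, pixels), "pose" (4x4, takes a point from camera to world coordinates). Camera axes: x right, y down, z forward; pixel columns grow to the right and rows downward; lengths in m; the calibration is good to about 2 mm. A picture is of the moment at which its call begins. There is no depth.
- robot.close_job(): hands the job in, once; it reports no verdict.
The state is a dict: "clock": time; "joint_pos": joint angles; "qvel": joint speeds; "joint_torque": joint torques, N m; "tool_pos": TCP position; "eef_rot": TCP orientation; "contact_force": force on the tool from outside, world axes, zero at the start; "moment": the same for the moment, N m; "opening": finger opening in m.
Only numpy, scipy, OpenCV 4.12 (cv2) and the standard library are available. Lean on these libraries where they do the work, as an engineer would, in place of code of your own. Each camera call takes 0.05 s, during which the arm holds its last target.

## Working session

There is one attempt and no reset: what is moved stays moved. The work goes in short steps, Python scripts to look and compute and a tool call to move; the robot and the scene stay as the last step left them, time stands still between calls to the robot, and variables do not carry over. Pictures are saved under pics/ and viewed, and the job is handed in when it is done.

Besides the shell and the picture viewer there is one more tool, called after "Call:" as a command line: name --pt "numbers of a row" for each row, then --argument value for the rest. apply_moves: Moves the arm, as the interface text tells. Its arguments: {"type":"object","properties":{"moves":{"type":"array","items":{"type":"array","items":{"type":"number"}}}},"required":["moves"]}

```bash
mkdir -p pics; ls; python3 - <<'E'
from rig import robot
import cv2,numpy as np
s=robot.get_state()
print({k:np.round(v,3) for k,v in s.items()})
for n in("side","top"):
    c=robot.read_camera(n); cv2.imwrite(f"pics/{n}0.png",c["img"][:,:,::-1]); np.savez(f"{n}0.npz",**c)
    print(n,c["camera_matrix"].round(1),c["pose"].round(3))
E
```

```text
pics
{'clock': np.float64(0.0), 'joint_pos': array([ 1.224,  0.616, -0.013,  1.425,  0.008,  1.103, -0.04 ]), 'qvel': array([-0.   ,  0.   ,  0.002,  0.   ,  0.   , -0.001,  0.001]), 'joint_torque': array([-1.0000e-03, -4.6922e+01,  2.5900e-01, -1.7103e+01,  1.0000e-02,
        1.0000e-02,  0.0000e+00]), 'tool_pos': array([ 0.204, -0.616,  0.23 ]), 'eef_rot': array([-3.099e+00, -5.000e-01,  1.000e-03]), 'contact_force': array([ 0.276, -0.376,  0.263]), 'moment': array([ 0.007, -0.011,  0.003]), 'opening': np.float64(0.085)}
side [[565.5   0.  323.3]
 [  0.  565.5 237.9]
 [  0.    0.    1. ]] [[ 0.969 -0.111  0.221  0.273]
 [-0.247 -0.472  0.846 -0.998]
 [ 0.01  -0.875 -0.485  0.669]
 [ 0.     0.     0.     1.   ]]
top [[488.    0.  322.1]
 [  0.  488.  239.2]
 [  0.    0.    1. ]] [[-0.01  -0.987  0.158  0.35 ]
 [-1.     0.012  0.012 -0.003]
 [-0.013 -0.158 -0.987  1.189]
 [ 0.     0.     0.     1.   ]]
```

View pics/side0.png

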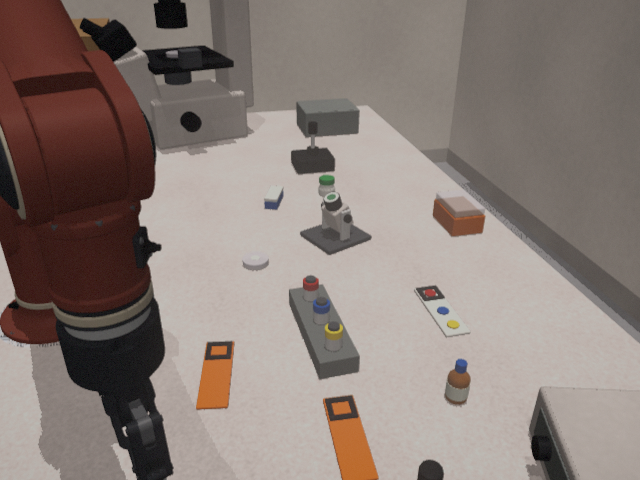

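View pics/top0.png

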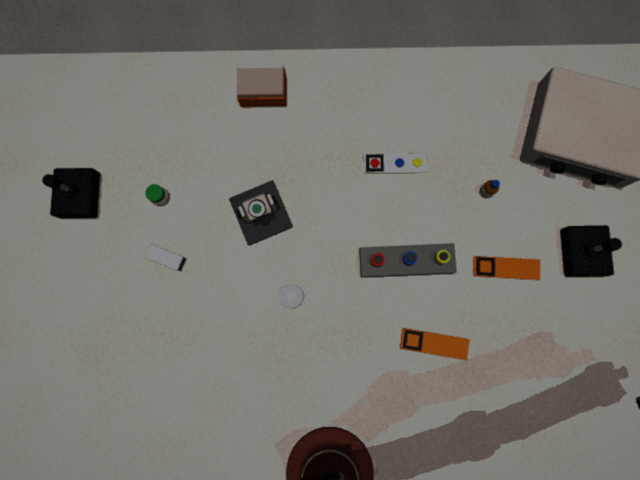

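The red chip lies in the black frame of the white strip, at side (431,294) and top (375,163). The red objective is at side (311,288) and top (377,260). The orange framed strips, at top (413,341) and (486,267), are look-alikes. Next I measure the positions.

```bash
cat > h.py <<'E'
import numpy as np,cv2
def ray(c,uv):
    K,P=c["camera_matrix"],c["pose"]; d=np.linalg.inv(K)@np.array([uv[0],uv[1],1.]); d=P[:3,:3]@d
    return P[:3,3],d/np.linalg.norm(d)
def plane(c,uv,z):
    o,d=ray(c,uv); return o+d*(z-o[2])/d[2]
def tri(c1,p1,c2,p2):
    o1,d1=ray(c1,p1);o2,d2=ray(c2,p2)
    A=np.stack([d1,-d2],1);t=np.linalg.lstsq(A,o2-o1,rcond=None)[0]
    a,b=o1+d1*t[0],o2+d2*t[1]; return (a+b)/2,np.linalg.norm(a-b)
def proj(c,p):
    P=np.linalg.inv(c["pose"]);q=P[:3,:3]@np.asarray(p)+P[:3,3];q=c["camera_matrix"]@q;return q[:2]/q[2]
E
python3 - <<'E'
import numpy as np,cv2
from h import *
T=dict(np.load("top0.npz"));S=dict(np.load("side0.npz"))
def crop(c,x,y,w,h,k,n):
    cv2.imwrite(n,cv2.resize(c["img"][y:y+h,x:x+w,::-1],None,fx=k,fy=k,interpolation=cv2.INTER_CUBIC))
a=[cv2.resize(T["img"][170:250,220:300,::-1],(400,400),interpolation=2),cv2.resize(S["img"][180:260,295:375,::-1],(400,400),interpolation=2)]
b=[cv2.resize(T["img"][150:280,350:480,::-1],(400,400),interpolation=2)[:200*2],cv2.resize(S["img"][265:385,285:405,::-1],(400,400),interpolation=2)]
cv2.imwrite("pics/camcrop.png",np.hstack(a));cv2.imwrite("pics/rackcrop.png",np.hstack(b))
def blobs(c,lo,hi,mn,mx=5000):
    h=cv2.cvtColor(c["img"],cv2.COLOR_RGB2HSV);m=cv2.inRange(h,lo,hi)
    n,_,st,ce=cv2.connectedComponentsWithStats(m)
    return [(tuple(ce[i].round(1)),st[i].tolist()) for i in range(1,n) if mn<st[i,4]<mx]
for n,c in(("T",T),("S",S)):
    print(n,"green",blobs(c,(40,60,30),(90,255,255),10));
    print(n,"red",blobs(c,(170,100,60),(180,255,255),10,600), blobs(c,(0,140,60),(5,255,255),10,600))
    print(n,"blue",blobs(c,(100,100,50),(130,255,255),10)); print(n,"yel",blobs(c,(22,120,80),(33,255,255),10))
E
```

```text
T green [((np.float64(153.9), np.float64(192.6)), [145, 184, 19, 19, 249]), ((np.float64(256.3), np.float64(208.1)), [252, 204, 9, 9, 63])]
T red [] [((np.float64(374.4), np.float64(162.4)), [371, 159, 8, 8, 53]), ((np.float64(377.3), np.float64(259.2)), [371, 253, 14, 13, 88])]
T blue [((np.float64(399.2), np.float64(162.3)), [395, 158, 9, 9, 57]), ((np.float64(495.3), np.float64(183.0)), [492, 180, 8, 7, 42]), ((np.float64(410.0), np.float64(257.6)), [404, 251, 14, 14, 100])]
T yel [((np.float64(417.1), np.float64(161.9)), [413, 158, 9, 9, 60]), ((np.float64(442.9), np.float64(256.1)), [437, 250, 14, 13, 90])]
S green [((np.float64(326.3), np.float64(179.5)), [319, 175, 15, 10, 122]), ((np.float64(330.8), np.float64(196.5)), [327, 195, 8, 4, 25])]
S red [] [((np.float64(2.1), np.float64(202.2)), [0, 197, 7, 11, 25]), ((np.float64(110.6), np.float64(217.4)), [102, 211, 21, 15, 103]), ((np.float64(82.0), np.float64(226.8)), [68, 219, 28, 19, 180]), ((np.float64(46.9), np.float64(224.6)), [43, 222, 9, 7, 24]), ((np.float64(61.9), np.float64(226.6)), [56, 222, 13, 10, 52]), ((np.float6
[... 646 characters left out ...]
p.float64(288.8)), [131, 287, 6, 5, 11]), ((np.float64(22.9), np.float64(293.5)), [20, 291, 5, 6, 11]), ((np.float64(429.7), np.float64(292.4)), [425, 290, 10, 6, 45]), ((np.float64(106.2), np.float64(294.1)), [104, 292, 7, 5, 11]), ((np.float64(32.8), np.float64(297.7)), [31, 294, 4, 8, 15]), ((np.float64(107.6), np.float64(304.3)), [104, 303, 7, 4, 12])]
S blue [((np.float64(321.1), np.float64(304.3)), [313, 300, 17, 9, 59]), ((np.float64(442.6), np.float64(310.1)), [438, 307, 10, 7, 55]), ((np.float64(461.2), np.float64(362.8)), [456, 359, 11, 8, 62])]
S yel [((np.float64(452.5), np.float64(323.9)), [447, 321, 12, 7, 68]), ((np.float64(333.2), np.float64(332.8)), [325, 324, 18, 16, 169])]
```

View pics/camcrop.png

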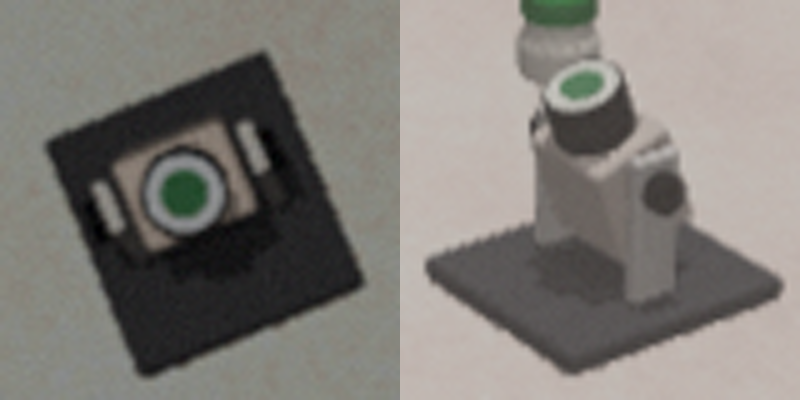

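View pics/rackcrop.png

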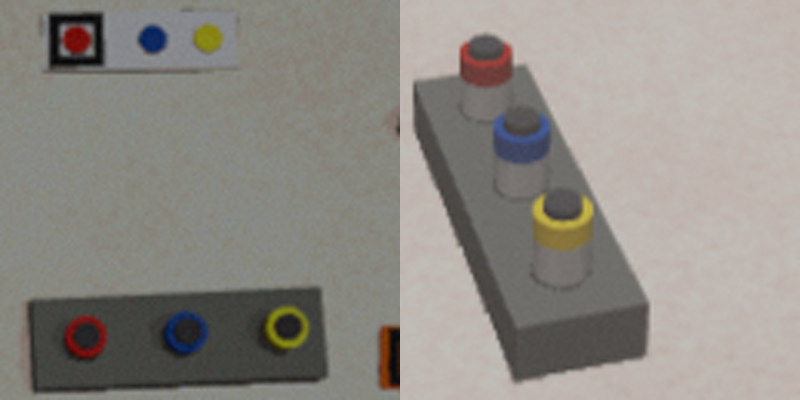

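```bash
python3 - <<'E'
from h import *
np.set_printoptions(precision=4,suppress=True)
T=dict(np.load("top0.npz"));S=dict(np.load("side0.npz"))
k=400/130
r=lambda x,y:(350+x/k,150+y/k)
for n,p in(("red",(87,337)),("blue",(185,333)),("yel",(288,327))): print(n,plane(T,r(*p),.079))
for n,p in(("red",(486,47)),("blue",(521,120)),("yel",(562,203))): print(n,"side",plane(S,(285+(p[0]-400)*.3,265+p[1]*.3),.079))
print("rack top corners",[plane(T,r(*p),.035)[:2] for p in((28,303),(320,288),(328,378),(35,391))])
t=lambda x,y:(220+x/5,170+y/5)
C=np.array([plane(T,t(*p),.012)[:2] for p in((48,145),(265,52),(363,285),(145,375))]);print("cam corners",C,"centre",C.mean(0))
for i in range(4): e=C[(i+1)%4]-C[i];print(np.linalg.norm(e),np.arctan2(e[1],e[0]))
CS=[plane(S,(295+x/5,180+y/5),.012)[:2] for x,y in((28,268),(170,368),(382,287))];print("side corners",CS)
L,g=tri(T,t(184,194),S,(295+182/5,180+85/5));print("lens",L,g)
E
```

```text
red [ 0.4798 -0.1177  0.079 ]
blue [ 0.482  -0.1904  0.079 ]
yel [ 0.4855 -0.2668  0.079 ]
red side [ 0.4794 -0.1183  0.079 ]
blue side [ 0.4814 -0.1924  0.079 ]
yel side [ 0.4839 -0.2669  0.079 ]
rack top corners [array([ 0.512 , -0.0773]), array([ 0.521 , -0.3034]), array([ 0.4512, -0.3059]), array([ 0.4437, -0.0812])]
cam corners [[0.643  0.2395]
 [0.6891 0.132 ]
 [0.5703 0.0831]
 [0.527  0.1897]] centre [0.6074 0.1611]
0.11706063867587524 -1.1652170099897454
0.12845888271820527 -2.7512808406144638
0.11509752595671471 1.9572664389968546
0.12624462510930787 0.40576115735897966
side corners [array([0.5247, 0.1835]), array([0.5674, 0.0753]), array([0.6863, 0.1258])]
lens [0.5935 0.1564 0.1148] 0.0007763310629128258
```

```bash
python3 - <<'E'
from h import *
np.set_printoptions(precision=4,suppress=True)
T=dict(np.load("top0.npz"));S=dict(np.load("side0.npz"))
# fork tops in top view at z=.087
f=[plane(T,(220+x/5,170+y/5),.087)[:2] for x,y in((107,208),(255,148))]
print("fork tops",f,"mid",np.mean(f,0),np.linalg.norm(f[1]-f[0]))
print("knob side",plane(S,(295+265/5,180+192/5),.07))
# ring outer ellipses: white+green mask above dark tube
L=np.array([.5935,.1564,.1140]);yaw=.397
for c,n in((T,"T"),(S,"S")):
    x0,y0=proj(c,L); x0,y0=int(x0)-14,int(y0)-14
    I=cv2.resize(c["img"][y0:y0+28,x0:x0+28],None,fx=20,fy=20,interpolation=cv2.INTER_CUBIC)
    h=cv2.cvtColor(I,cv2.COLOR_RGB2HSV);m=cv2.inRange(h,(45,75,30),(90,255,255))
    cs=cv2.findContours(m,0,1)[0];e=max(cs,key=cv2.contourArea);E=cv2.fitEllipse(e);print(n,E)
    cv2.imwrite(f"pics/lens{n}.png",I[:,:,::-1])
    ce=(x0+(E[0][0]+.5)/20-.5,y0+(E[0][1]+.5)/20-.5);print("centre",ce)
    for th in(0.1,.2,.3,.4,.5):
        z=np.array([-np.sin(th)*np.cos(yaw),-np.sin(th)*np.sin(yaw),np.cos(th)])
        u=np.cross(z,[0,0,1]);u/=np.linalg.norm(u);v=np.cross(z,u)
        q=np.array([proj(c,L+.012*(np.cos(a)*u+np.sin(a)*v)) for a in np.linspace(0,6.28,40)],np.float32)
        E2=cv2.fitEllipse(q*20);print(th,E2[1],E2[1][0]/E2[1][1],E2[2])
E
```

```text
fork tops [array([0.594 , 0.1961]), array([0.6216, 0.1277])] mid [0.6078 0.1619] 0.07372324989790893
knob side [0.6259 0.1264 0.07  ]
T ((296.50665283203125, 273.3766174316406), (170.1284942626953, 172.7217254638672), 23.280824661254883)
centre (256.35033264160154, 208.19383087158204)
0.1 (211.13711547851562, 213.4946746826172) 0.988957292693102 74.99855041503906
0.2 (212.65234375, 214.32870483398438) 0.9921785507672299 113.36395263671875
0.3 (212.24667358398438, 214.95323181152344) 0.9874086181225121 115.05584716796875
0.4 (210.6298065185547, 214.65609741210938) 0.9812430630105756 99.95214080810547
0.5 (206.96766662597656, 214.2906494140625) 0.9658268673499788 86.46903991699219
S ((309.4962463378906, 268.0141906738281), (39.97774887084961, 87.51236724853516), 90.30062103271484)
centre (331.9998123168945, 195.92570953369142)
0.1 (98.07272338867188, 206.2385711669922) 0.4755304637427012 85.88817596435547
0.2 (108.23280334472656, 206.26953125) 0.5247154181658934 80.4176025390625
0.3 (117.30247497558594, 206.31092834472656) 0.5685713108691184 74.56555938720703
0.4 (125.19036865234375, 206.3624725341797) 0.6066527848546133 68.29817199707031
0.5 (131.81759643554688, 206.4239501953125) 0.6385770464659009 61.59987258911133
```

View pics/lensS.png

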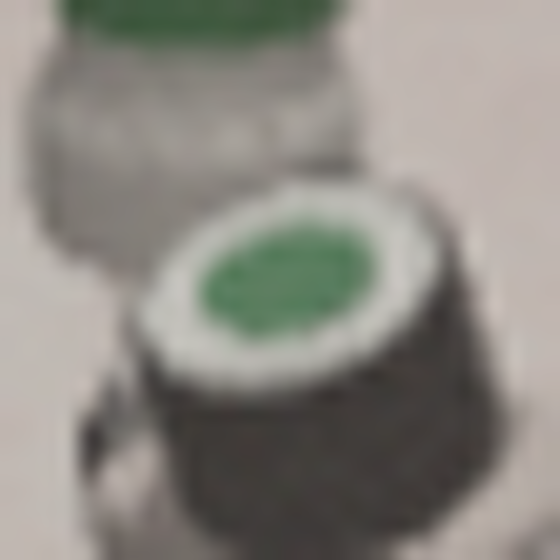

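Lens glass is at about (0.594, 0.156, 0.114), camera yaw about 0.40, and tilt about 0.32 rad (ring ellipse and hinge offset agree). Red is at (0.480, -0.118), and the two views agree within 1 mm.

The tool only points down. So I grip with the jaws along the rack's row, lift out, then tilt the objective in the fingers by pushing its nose against the rack's far top edge. After that I carry it to the camera.

Call:
apply_moves --pt "0 0 0 1 50" --pt "0 0 0 1 50" --pt "0 0 0 1 50" --pt "0 0 0 0.26 50" --pt "0.5 -0.85 0 0 50" --pt "0.5 -0.85 0 0 50" --pt "0.5 -0.85 0 0 50" --pt "0.5 -0.85 0 0 50"

```text
clock: 1.1
tool_pos: [0.299, -0.442, 0.2312]
eef_rot: [-3.141, -0.057, -0.0]
contact_force: [0.3, -0.2, 0.0]
opening: 0.0501
```

Call:
apply_moves --pt "0.53 -0.88 0 0 50" --pt "0.53 -0.88 0 0 50" --pt "0.53 -0.88 0 0 50" --pt "0.53 -0.88 0 0 50" --pt "0.53 -0.88 0 0 50" --pt "0.53 -0.88 0 0 50" --pt "0.4 -0.8 0 0 50" --pt "0 0 0 0 50"

```text
clock: 2.1
tool_pos: [0.468, -0.1288, 0.2313]
eef_rot: [-3.138, -0.071, -0.001]
contact_force: [-1.2, -0.5, -0.3]
opening: 0.05
```

```bash
cat > st.py <<'E'
from rig import robot
from scipy.spatial.transform import Rotation as R
import numpy as np,sys
np.set_printoptions(precision=4,suppress=True)
s=robot.get_state();M=R.from_rotvec(s["eef_rot"]).as_matrix();p=s["tool_pos"]
print(s["clock"],p,"x",M[:,0],"y",M[:,1],"z",M[:,2],"f",s["contact_force"],s["opening"])
if len(sys.argv)>3:
    t=np.array([float(a) for a in sys.argv[1:4]]);print("units",M.T@(t-p)/.05)
E
python3 st.py .4797 -.118 .150
```

```text
2.1 [ 0.468  -0.1288  0.2313] x [0.999 0.045 0.001] y [ 0.045  -0.999  -0.0023] z [ 0.0009  0.0024 -1.    ] f [-1.1821 -0.535  -0.2863] 0.050049961705511764
units [ 0.2409 -0.202   1.6262]
```

Call:
apply_moves --pt "0.24 -0.2 0.5 0 50" --pt "0 0 0.7 0 50" --pt "0 0 0.7 0 50" --pt "0 0 0.6 0 50" --pt "0 0 0 0 50" --pt "0 0 0 0 50" --pt "0 0 0 0 50" --pt "0 0 0 0 50"

```text
clock: 3.1
tool_pos: [0.4787, -0.1233, 0.1074]
eef_rot: [3.141, 0.055, 0.003]
contact_force: [0.6, 0.9, 0.4]
opening: 0.0501
```

```bash
python3 st.py .4797 -.118 .043; python3 - <<'E'
from rig import robot
import cv2
a=[]
for n,(x,y,w) in(("side",(240,190,160)),("top",(300,180,160))):
    i=robot.read_camera(n)["img"][y:y+w,x:x+w,::-1];a.append(cv2.resize(i,(400,400),interpolation=2))
cv2.imwrite("pics/a1.png",cv2.hconcat(a))
E
```

```text
3.1 [ 0.4787 -0.1233  0.1074] x [0.9994 0.0353 0.0021] y [ 0.0353 -0.9994  0.0005] z [ 0.0022 -0.0005 -1.    ] f [0.6363 0.8786 0.3935] 0.05007557812767382
units [ 0.0212 -0.1052  1.2873]
```

View pics/a1.png

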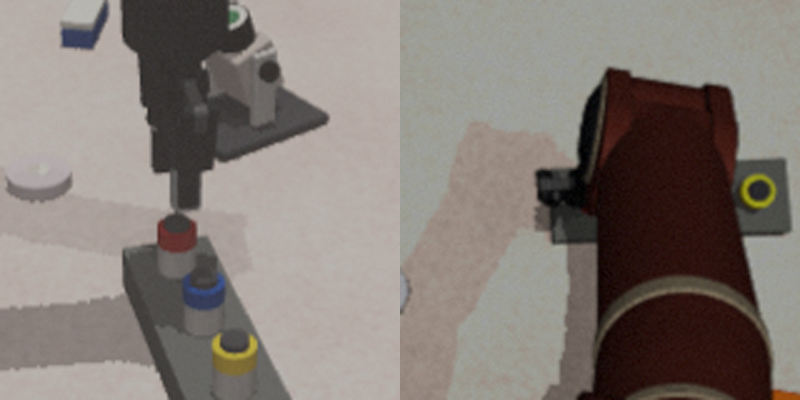

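Fingers stand above the red ring (crop left, ~(185,190) over (177,232)). I correct y by 5 mm, descend and close.

Call:
apply_moves --pt "0.02 -0.1 0.2 0 50" --pt "0 0 0.4 0 50" --pt "0 0 0.4 0 50" --pt "0 0 0.26 0 50" --pt "0 0 0 0 50" --pt "0 0 0 0 0" --pt "0 0 0 0 0" --pt "0 0 0 0 0"

```text
clock: 4.2
tool_pos: [0.4794, -0.118, 0.044]
eef_rot: [3.141, 0.055, 0.002]
contact_force: [1.7, 0.6, 2.8]
opening: 0.0284
```

Call:
apply_moves --pt "0 0 0 0 0" --pt "0 0 0 0 0" --pt "0 0 -0.3 0 0" --pt "0 0 -0.4 0 0" --pt "0 0 -0.4 0 0" --pt "0 0 -0.4 0 0" --pt "0 0 0 0 0" --pt "0 0 0 0 0"

```text
clock: 5.2
tool_pos: [0.4782, -0.118, 0.1179]
eef_rot: [-3.141, -0.055, 0.002]
contact_force: [0.0, -0.1, -2.0]
opening: 0.0283
```

```bash
python3 st.py .555 -.118 .10; python3 - <<'E'
from rig import robot
import cv2
a=[]
for n,(x,y,w) in(("side",(240,190,160)),("top",(300,180,160))):
    i=robot.read_camera(n)["img"][y:y+w,x:x+w,::-1];a.append(cv2.resize(i,(400,400),interpolation=2))
cv2.imwrite("pics/a2.png",cv2.hconcat(a))
E
```

```text
5.2 [ 0.4782 -0.118   0.1179] x [ 0.9994  0.0353 -0.0012] y [ 0.0353 -0.9994 -0.0003] z [-0.0012  0.0002 -1.    ] f [ 0.0405 -0.0538 -1.9818] 0.028326567272627695
units [1.5354 0.0552 0.3565]
```

View pics/a2.png

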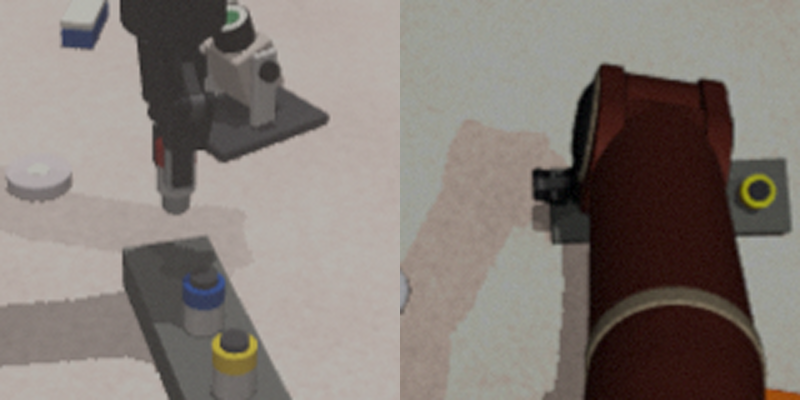

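Red is out, held upright with the opening at 28 mm. The nose face is about 29 mm below the TCP. Now I go over to the far side of the rack and down until the nose hangs below the rack top.

Call:
apply_moves --pt "0.45 0 0 0 0" --pt "0.45 0 0 0 0" --pt "0.45 0 0 0 0" --pt "0 0 0.4 0 0" --pt "0 0 0.4 0 0" --pt "0 0 0.4 0 0" --pt "0 0 0.1 0 0" --pt "0 0 0 0 0"

```text
clock: 6.3
tool_pos: [0.5461, -0.1155, 0.0529]
eef_rot: [-3.141, -0.056, 0.002]
contact_force: [-0.5, -0.1, -1.7]
opening: 0.0284
```

```bash
python3 st.py .53 -.116 .053
```

```text
6.3 [ 0.5461 -0.1155  0.0529] x [ 0.9994  0.0354 -0.0012] y [ 0.0354 -0.9994 -0.0003] z [-0.0012  0.0003 -1.    ] f [-0.4706 -0.0955 -1.7405] 0.02835016838540582
units [-0.3217 -0.0019 -0.0022]
```

Push towards the robot: 0.6 units in total, to x≈0.516.

Call:
apply_moves --pt "-0.2 0 0 0 0" --pt "-0.15 0 0 0 0" --pt "-0.05 0 0 0 0" --pt "-0.05 0 0 0 0" --pt "-0.05 0 0 0 0" --pt "-0.05 0 0 0 0" --pt "-0.05 0 0 0 0" --pt "0 0 0 0 0"

```text
clock: 7.3
tool_pos: [0.5239, -0.1165, 0.0546]
eef_rot: [3.14, 0.058, 0.025]
contact_force: [9.9, 0.4, -5.9]
opening: 0.0283
```

```bash
python3 st.py .53 -.116 .053;python3 - <<'E'
from rig import robot
import cv2
a=[]
for n,(x,y,w) in(("side",(270,220,100)),("top",(300,180,100))):
    i=robot.read_camera(n)["img"][y:y+w,x:x+w,::-1];a.append(cv2.resize(i,(400,400),interpolation=2))
cv2.imwrite("pics/a3.png",cv2.hconcat(a))
E
```

```text
7.3 [ 0.5239 -0.1165  0.0546] x [0.9992 0.0367 0.0162] y [ 0.0366 -0.9993  0.0016] z [ 0.0162 -0.001  -0.9999] f [ 9.8694  0.3635 -5.9033] 0.028309862457722195
units [ 0.122  -0.0055  0.0342]
```

View pics/a3.png

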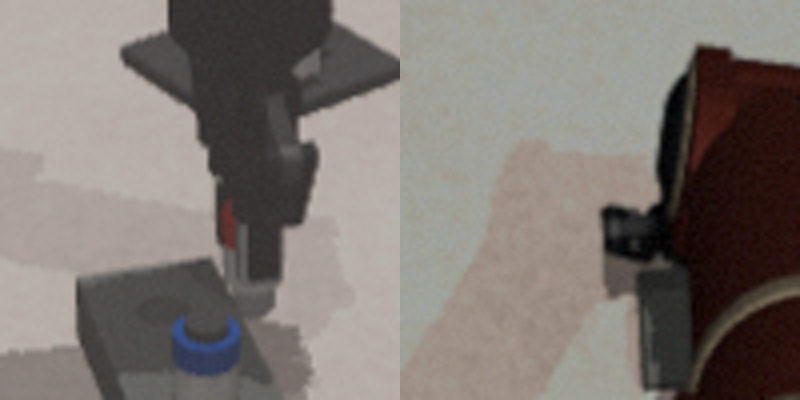

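Call:
apply_moves --pt "-0.04 0 0 0 0" --pt "-0.04 0 0 0 0" --pt "-0.04 0 0 0 0" --pt "-0.04 0 0 0 0" --pt "0 0 0 0 0" --pt "0 0 0 0 0" --pt "0 0 0 0 0" --pt "0 0 0 0 0"

```text
clock: 8.4
tool_pos: [0.52, -0.1167, 0.0558]
eef_rot: [3.139, 0.058, 0.039]
contact_force: [13.1, 1.1, -4.6]
opening: 0.0283
```

```bash
python3 st.py .53 -.116 .053;python3 - <<'E'
from rig import robot
import cv2
a=[]
for n,(x,y,w) in(("side",(270,220,100)),):
    i=robot.read_camera(n)["img"][y:y+w,x:x+w,::-1];a.append(cv2.resize(i,(500,500),interpolation=2))
cv2.imwrite("pics/a4.png",cv2.hconcat(a))
E
```

```text
8.4 [ 0.52   -0.1167  0.0558] x [0.999  0.0373 0.0248] y [ 0.0372 -0.9993  0.0026] z [ 0.0249 -0.0017 -0.9997] f [13.0577  1.1461 -4.5874] 0.028307922922159084
units [ 0.1987 -0.0068  0.0613]
```

View pics/a4.png

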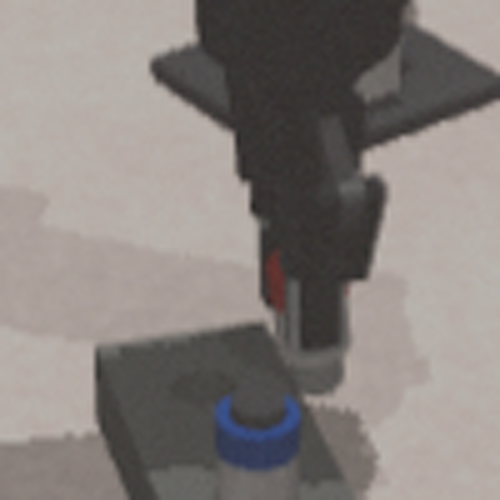

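Call:
apply_moves --pt "-0.04 0 0 0 0" --pt "-0.04 0 0 0 0" --pt "-0.04 0 0 0 0" --pt "-0.04 0 0 0 0" --pt "-0.04 0 0 0 0" --pt "0 0 0 0 0" --pt "0 0 0 0 0" --pt "0 0 0 0 0"

```text
clock: 9.45
tool_pos: [0.5101, -0.1175, 0.0565]
eef_rot: [3.138, 0.058, 0.04]
contact_force: [11.7, 0.4, 0.0]
opening: 0.0282
```

```bash
python3 st.py .53 -.116 .053;python3 - <<'E'
from rig import robot
import cv2
a=[]
for n,(x,y,w) in(("side",(270,220,100)),):
    i=robot.read_camera(n)["img"][y:y+w,x:x+w,::-1];a.append(cv2.resize(i,(500,500),interpolation=2))
cv2.imwrite("pics/a5.png",cv2.hconcat(a))
E
```

```text
9.45 [ 0.5101 -0.1175  0.0565] x [0.999  0.0371 0.0253] y [ 0.037  -0.9993  0.0033] z [ 0.0254 -0.0023 -0.9997] f [11.7311  0.3532  0.0445] 0.02819450248358375
units [ 0.396  -0.0158  0.0808]
```

View pics/a5.png

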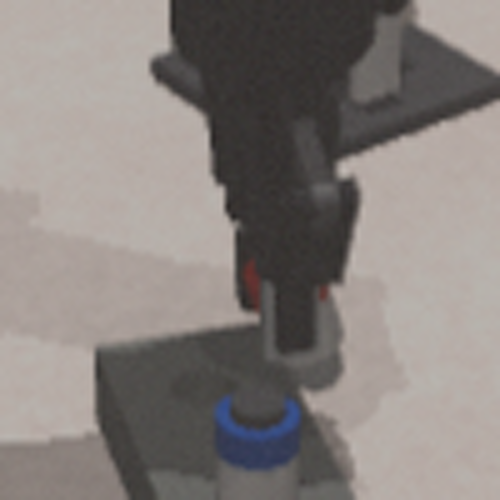

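The objective has slipped round in the fingers and the tilt is visible. I back off, raise it into free air and measure the tilt.

Call:
apply_moves --pt "0.3 0 0 0 0" --pt "0.3 0 0 0 0" --pt "0.3 0 -0.3 0 0" --pt "0 0 -0.5 0 0" --pt "0 0 -0.6 0 0" --pt "0 0 -0.6 0 0" --pt "0 0 0 0 0" --pt "0 0 0 0 0"

```text
clock: 10.5
tool_pos: [0.542, -0.1155, 0.1523]
eef_rot: [-3.141, -0.056, 0.005]
contact_force: [-1.0, 0.2, -2.0]
opening: 0.0284
```

```bash
python3 st.py .53 -.116 .15;python3 - <<'E'
from rig import robot
import cv2,numpy as np
from h import *
c=robot.read_camera("side");np.savez("s6.npz",**c)
p=robot.get_state()["tool_pos"];print(proj(c,p),proj(c,p+[0,0,.019]))
u,v=proj(c,p).astype(int);x,y=u-35,v-40;print(x,y)
cv2.imwrite("pics/a6.png",cv2.resize(c["img"][y:y+70,x:x+70,::-1],(560,560),interpolation=2))
E
```

```text
10.5 [ 0.542  -0.1155  0.1523] x [ 0.9994  0.0354 -0.0031] y [ 0.0354 -0.9994 -0.0006] z [-0.0031  0.0005 -1.    ] f [-1.0052  0.2119 -2.0071] 0.028409287877580406
units [-0.2399  0.0008  0.0458]
[342.98542461 241.30009937] [343.26300779 232.35643225]
307 201
```

View pics/a6.png

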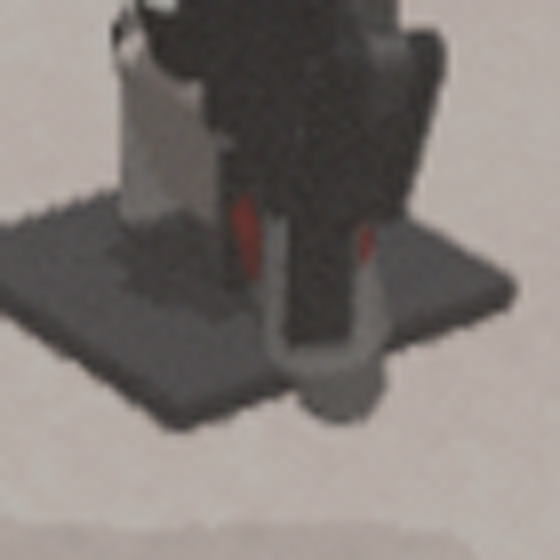

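```bash
cat > tilt.py <<'E'
from h import *
from scipy.spatial.transform import Rotation as R
def circ(C,a,r,n=60):
    u=np.cross(a,[.3,.9,.1]);u/=np.linalg.norm(u);v=np.cross(a,u);t=np.linspace(0,2*np.pi,n)
    return np.array([C+r*(np.cos(k)*u+np.sin(k)*v) for k in t])
def model(G,h,th): # h: heading of horizontal lean of thread end = -h ; axis z (nose->thread)
    return np.array([-np.sin(th)*h[0],-np.sin(th)*h[1],np.cos(th)])
E
python3 - <<'E'
from tilt import *
c=dict(np.load("s6.npz"));p=np.array([.542,-.1155,.1523]);G=p+[0,0,.019]
f=lambda q:np.round((proj(c,q)-[307,201])*8+3.5)
for th in(0.1,.2,.3,.4,.5):
    a=model(G,(.9994,.0354),th)
    n=np.array([f(q) for q in circ(G-.048*a,a,.011)]);s=np.array([f(q) for q in circ(G-.028*a,a,.015)]);r=np.array([f(q) for q in circ(G-.004*a,a,.015)])
    r2=np.array([f(q) for q in circ(G+.010*a,a,.015)])
    print(th,"nose x",n[:,0].min(),n[:,0].max(),"y",n[:,1].max(),"should x",s[:,0].min(),s[:,0].max(),"ymax",s[:,1].max(),"ringtop x",r2[:,0].min(),r2[:,0].max())
    e=f(G-.028*a)-f(G+.010*a);print("   image slope",e[0]/e[1])
E
```

```text
0.1 nose x 262.0 354.0 y 453.0 should x 239.0 366.0 ymax 390.0 ringtop x 226.0 356.0
   image slope 0.07801418439716312
0.2 nose x 281.0 373.0 y 449.0 should x 251.0 377.0 ymax 389.0 ringtop x 223.0 352.0
   image slope 0.19852941176470587
0.3 nose x 301.0 391.0 y 444.0 should x 263.0 387.0 ymax 388.0 ringtop x 220.0 346.0
   image slope 0.3230769230769231
0.4 nose x 320.0 408.0 y 438.0 should x 276.0 396.0 ymax 386.0 ringtop x 218.0 341.0
   image slope 0.45528455284552843
0.5 nose x 340.0 424.0 y 430.0 should x 288.0 404.0 ymax 383.0 ringtop x 217.0 334.0
   image slope 0.603448275862069
```

The measured tilt is about 0.28–0.30 rad: nose x 297–387 in the crop fits 0.28. The lens tilt is 0.3–0.35, so this is well within tolerance. I raise, turn by -20.7° and carry it to a point above the camera.

Call:
apply_moves --pt "0 0 -0.39 -0.83 0" --pt "0 0 -0.39 -0.83 0" --pt "0 0 -0.39 -0.83 0" --pt "0 0 -0.39 -0.83 0" --pt "0 0 -0.39 -0.83 0" --pt "0.25 -0.5 0 0 0" --pt "0.25 -0.5 0 0 0" --pt "0.25 -0.5 0 0 0"

```text
clock: 11.55
tool_pos: [0.5478, -0.0313, 0.249]
eef_rot: [-3.079, -0.62, 0.006]
contact_force: [0.2, 0.5, -1.6]
opening: 0.0287
```

```bash
python3 st.py .564 .144 .25
```

```text
11.55 [ 0.5478 -0.0313  0.249 ] x [ 0.9221  0.3869 -0.0036] y [ 0.3869 -0.9221 -0.0017] z [-0.004   0.0002 -1.    ] f [ 0.2159  0.4668 -1.6044] 0.02869211557672211
units [ 1.6544 -3.1086 -0.0199]
```

Call:
apply_moves --pt "0.25 -0.5 0 0 0" --pt "0.25 -0.5 0 0 0" --pt "0.25 -0.5 0 0 0" --pt "0.25 -0.5 0 0 0" --pt "0.25 -0.4 0 0 0" --pt "0.25 -0.4 0 0 0" --pt "0 0 0 0 0" --pt "0 0 0 0 0"

```text
clock: 12.55
tool_pos: [0.5634, 0.1243, 0.2498]
eef_rot: [3.079, 0.618, -0.004]
contact_force: [-1.0, -0.1, -2.0]
opening: 0.0282
```

```bash
python3 st.py .564 .144 .193
```

```text
12.55 [0.5634 0.1243 0.2498] x [ 0.9225  0.3859 -0.0029] y [ 0.3859 -0.9225  0.001 ] z [-0.0022 -0.002  -1.    ] f [-0.9807 -0.0675 -1.9751] 0.028190565428878687
units [ 0.1668 -0.3597  1.1348]
```

Call:
apply_moves --pt "0.17 -0.36 0 0 0" --pt "0 0 0.3 0 0" --pt "0 0 0.3 0 0" --pt "0 0 0.3 0 0" --pt "0 0 0.23 0 0" --pt "0 0 0 0 0" --pt "0 0 0 0 0" --pt "0 0 0 0 0"

```text
clock: 13.55
tool_pos: [0.5652, 0.1461, 0.195]
eef_rot: [-3.08, -0.62, -0.002]
contact_force: [-0.1, 0.7, -1.7]
opening: 0.0283
```

```bash
python3 st.py .564 .144 .193; python3 - <<'E'
from rig import robot
from tilt import *
a=[]
for n in("side","top"):
    c=robot.read_camera(n);np.savez(n+"7.npz",**c)
    u,v=proj(c,[.575,.15,.16]).astype(int);x,y=u-40,v-40;print(n,x,y)
    a.append(cv2.resize(c["img"][y:y+80,x:x+80,::-1],(400,400) if n=="top" else (400,400),interpolation=2))
    if n=="side": cv2.imwrite("pics/a7s.png",cv2.resize(c["img"][y:y+80,x:x+80,::-1],(560,560),interpolation=2))
cv2.imwrite("pics/a7.png",cv2.hconcat(a))
E
```

```text
13.55 [0.5652 0.1461 0.195 ] x [0.9221 0.3871 0.0015] y [ 0.3871 -0.9221  0.0001] z [ 0.0014  0.0005 -1.    ] f [-0.1257  0.6869 -1.6661] 0.02831913073340906
units [-0.0377  0.0293  0.0404]
side 284 140
top 216 172
```

View pics/a7s.png

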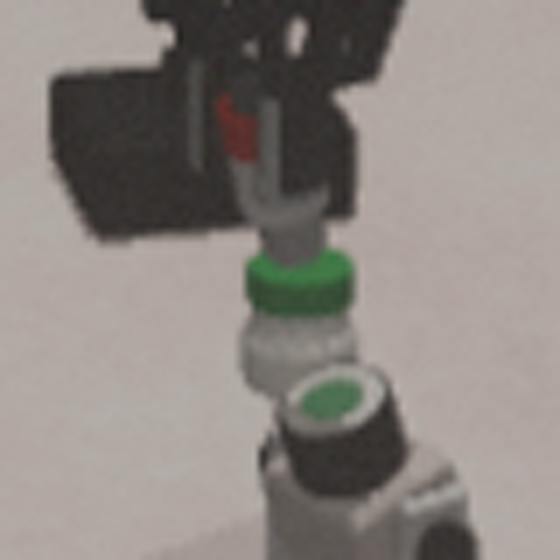

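View pics/a7.png

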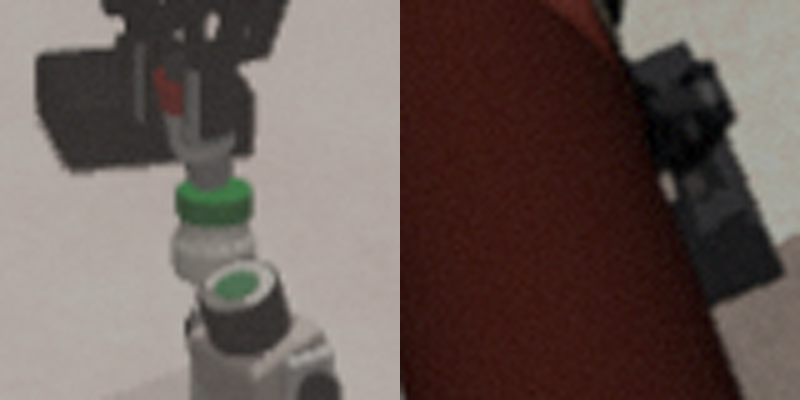

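```bash
python3 - <<'E'
from tilt import *
c=dict(np.load("side7.npz"));p=np.array([.5652,.1461,.195]);G=p+[0,0,.019];h=(.9221,.3871)
f=lambda q:np.round((proj(c,q)-[284,140])*7+3)
L=np.array([.5935,.1564,.1140]);z=np.array([-.290,-.122,.949])
print("lens",f(L),"target nose",f(L+.06*z),"target ring c",f(L+.111*z),"target thread top",f(L+.124*z))
for s in (.011,.016):
 for th in(.2,.3,.4,.5):
  a=model(G,h,th);cc=G-s*a
  n=np.array([f(q) for q in circ(cc-.032*a,a,.011)]);sh=np.array([f(q) for q in circ(cc-.012*a,a,.015)]);r=np.array([f(q) for q in circ(cc+.012*a,a,.015)]);r2=np.array([f(q) for q in circ(cc+.026*a,a,.015)])
  q=z@a;cl=cc-L
  print(s,th,"nose",n[:,0].min(),n[:,0].max(),n[:,1].max(),"should",sh[:,0].min(),sh[:,0].max(),sh[:,1].max(),"ringlow left",r[r[:,0].argmin()],"ringtop left",r2[r2[:,0].argmin()],"along",cl@z,"off",np.linalg.norm(cl-cl@z*z),"ang",np.arccos(q))
# observed nose face centre as ray, intersect with tilt plane through G
E
```

```text
lens [336. 404.] target nose [293. 258.] target ring c [254. 127.] target thread top [244.  93.]
0.011 0.2 nose 250.0 317.0 274.0 should 228.0 321.0 226.0 ringlow left [216. 140.] ringtop left [209. 101.] along 0.093445092983001 off 0.0021776811429415495 ang 0.12179998886939669
0.011 0.3 nose 261.0 327.0 270.0 should 234.0 326.0 226.0 ringlow left [217. 144.] ringtop left [206. 107.] along 0.09336805073742156 off 0.0030741083312367384 ang 0.028447839321255348
0.011 0.4 nose 272.0 336.0 265.0 should 241.0 330.0 225.0 ringlow left [218. 147.] ringtop left [204. 112.] along 0.09340087238542841 off 0.0040720017704050674 ang 0.08234456809226864
0.011 0.5 nose 282.0 345.0 259.0 should 247.0 334.0 224.0 ringlow left [219. 150.] ringtop left [202. 118.] along 0.09354322998396412 off 0.005103199612737867 ang 0.1809676098922745
0.016 0.2 nose 252.0 320.0 287.0 should 230.0 323.0 239.0 ringlow left [219. 154.] ringtop left [212. 115.] along 0.08848213524800144 off 0.0017841959973768642 ang 0.12179998886939669
0.016 0.3 nose 264.0 330.0 283.0 should 238.0 329.0 239.0 ringlow left [220. 160.] ringtop left [210. 120.] along 0.08837007379988589 off 0.002985778335792021 ang 0.028447839321255348
0.016 0.4 nose 276.0 341.0 277.0 should 246.0 335.0 237.0 ringlow left [222. 159.] ringtop left [209. 125.] along 0.08841781437880498 off 0.004445740300984329 ang 0.08234456809226864
0.016 0.5 nose 288.0 351.0 270.0 should 253.0 340.0 235.0 ringlow left [225. 162.] ringtop left [208. 130.] along 0.08862487997667512 off 0.005964773505319339 ang 0.1809676098922745
```

The nose spans x 260–327 in the side crop, which fits a tilt of about 0.3. Its centre (294, about 255) lies on the projected sight line (target nose (293,258)). Next I check stillness and hand in.

Call:
apply_moves --pt "0 0 0 0 0" --pt "0 0 0 0 0" --pt "0 0 0 0 0" --pt "0 0 0 0 0" --pt "0 0 0 0 0" --pt "0 0 0 0 0" --pt "0 0 0 0 0" --pt "0 0 0 0 0"

```text
clock: 14.65
tool_pos: [0.5647, 0.146, 0.1944]
eef_rot: [-3.08, -0.62, -0.0]
contact_force: [0.0, 1.0, -2.3]
opening: 0.0283
```

```bash
python3 st.py .564 .144 .193; python3 - <<'E'
from rig import robot
print(abs(robot.get_state()["qvel"]).max()); robot.close_job()
E
```

```text
14.65 [0.5647 0.146  0.1944] x [0.922  0.3871 0.    ] y [ 0.3871 -0.922  -0.    ] z [ 0.      0.0001 -1.    ] f [ 0.0496  1.017  -2.297 ] 0.02828495152991256
units [-0.0283  0.0305  0.0273]
0.002214064193947437
the job is handed in; nothing more can be done
```

I took the red objective (the framed chip is red) out of the rack and handed the job in at 14.7 s with it held at the inspection camera. The close-out gives no verdict.

The moves only let the tool point straight down. To get the tilt, I pushed the nose against the rack's far top edge until the objective slipped to about 0.3 rad in the fingers. Then I turned the tool to the camera's yaw and carried it over.

The last checks, all from the side camera:
- **Angle:** about 0.03 to 0.1 rad off the line of sight (limit 0.2).
- **Position:** centre about 93 mm out from the lens glass and about 3 to 5 mm off the line (limits 72–112 mm and 15 mm).
- **Stillness and grip:** joint speeds at most 0.002 rad/s, with the fingers still closed on it at 28 mm.

Three things were less certain:
- The arm hid the objective from the top camera at the end, so the final position was not confirmed from a second view.
- The objective sat about 5 mm higher in the fingers than I first worked out, which I allowed for in the final pose.
- The ring's left edge was about 4 mm from where I predicted it, still within tolerance.

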